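Find the rattling netsuke case and present it

TASK

First press the tilted presentation plate down until it sits level in its frame. Then lift the sealed cases one at a time and shake or rock each back and forth, end to end, until you find the one that rattles; any silent case goes back upright on the felt mat. Finish while holding the rattling case still and upright above the middle of the plate, clear of it, and leave the cup, fox, punch and bamboo block alone.

Things in the scene. Friction and masses are not known exactly. Their poses are not given: they have to be found in the camera images.
- case_a_center (a point): Centre of a sealed wooden case 100 mm long (x), 40 wide (y), 46 tall (z), 0.25 to 0.30 kg. The three look alike. Two are packed tight; in one, a different one each time, a 0.13 kg metal ball rolls freely along the case's length, 64 mm from end to end. Shaken along x or rocked end over end, it shows in the force and moment on the tool (0.08 N m from end to end).
- case_b_center (a point): Centre of a sealed wooden case 100 mm long (x), 40 wide (y), 46 tall (z), 0.25 to 0.30 kg. The three look alike. Two are packed tight; in one, a different one each time, a 0.13 kg metal ball rolls freely along the case's length, 64 mm from end to end. Shaken along x or rocked end over end, it shows in the force and moment on the tool (0.08 N m from end to end).
- case_c_center (a point): Centre of a sealed wooden case 100 mm long (x), 40 wide (y), 46 tall (z), 0.25 to 0.30 kg. The three look alike. Two are packed tight; in one, a different one each time, a 0.13 kg metal ball rolls freely along the case's length, 64 mm from end to end. Shaken along x or rocked end over end, it shows in the force and moment on the tool (0.08 N m from end to end).
- mat: Grey felt mat fixed to the bench, 170 mm (its x) by 460 mm (its y), 4 mm thick; the three cases stand on it in a row along its y, about 150 mm apart, lengthwise along its x. Origin at the centre of its underside.
- frame_mid (a point): Middle of the fixed square wooden frame (114 mm by 114 mm, 12 mm tall) that holds the presentation plate; the point is at the height of the frame's rim, which is also the height of the plate's top once level. The plate's hinge runs along y at the frame's far side, 45 mm towards +x of the frame.
- plate_edge (a point): Point on top of the plate, centred along its raised near edge and 8 mm in from that edge: the place to press. The plate is wood, 90 mm by 90 mm by 8 mm, with a 60 mm felt inlay; this point is 82 mm from the hinge.
- plate (a joint): Angle of the presentation plate about its stiff hinge: 0 is level in the frame, greater is near edge raised (starts at 0.12 to 0.22 rad). It stays where it is left; about 3 N at the near edge moves it, and it stops firmly at 0.
- cup: Pewter tea cup, rim 72 mm across, 65 mm tall, origin at the centre of its underside. To be left alone.
- fox: Amber resin fox figure, about 55 mm long, 64 mm tall, origin under its centre. To be left alone.
- punch: Blackened iron punch lying flat, about 113 mm long, 12 mm thick, origin at its underside. To be left alone.
- holding_block: Bamboo holding block 70 mm by 55 mm by 36 mm, origin at the centre of its underside. To be left alone.
Things that resemble listed ones, but are neither listed nor needed, are in the scene too. Leave any green or purple look-alike of the part that bears case_a_center alone.

How it is judged (in metres and radians):
On the way, in this order (a step that is already met when the one before it is completed fails the run):
1. the plate has been pressed level (value of joint plate below 0.035 rad), for 0.2 s.
2. the rattling case is in the air and its ball has run to its +x end (((height (world z) of case_a_center above 0.04 m and distance between ball_center and case_a_center below 0.045 m and x of ball_center in the frame of case_a_center above 0.02 m) or (height (world z) of case_b_center above 0.04 m and distance between ball_center and case_b_center below 0.045 m and x of ball_center in the frame of case_b_center above 0.02 m) or (height (world z) of case_c_center above 0.04 m and distance between ball_center and case_c_center below 0.045 m and x of ball_center in the frame of case_c_center above 0.02 m))).
3. still in the air, its ball has run back to the other end (((height (world z) of case_a_center above 0.04 m and distance between ball_center and case_a_center below 0.045 m and x of ball_center in the frame of case_a_center below -0.02 m) or (height (world z) of case_b_center above 0.04 m and distance between ball_center and case_b_center below 0.045 m and x of ball_center in the frame of case_b_center below -0.02 m) or (height (world z) of case_c_center above 0.04 m and distance between ball_center and case_c_center below 0.045 m and x of ball_center in the frame of case_c_center below -0.02 m))).
At the end, for the whole second after the job is handed in: The plate is level (within 0.035 rad). The rattling case is held in the fingers, still, upright within 0.2 rad, its centre within 40 mm of the plate's middle seen from above and its underside at least 20 mm above the plate. Both silent cases stand upright on the mat (value of joint plate below 0.035 rad and ((distance between ball_center and case_a_center below 0.045 m and height (world z) of case_a_center between 0.055 and 0.35 m and horizontal distance between case_a_center and frame_mid below 0.04 m and angle between case_a_center's own z axis and vertical below 0.2 rad and linear speed of case_a below 0.03 m/s and contact force between case_a and the fingers above 1 N and height (world z) of each of case_b_center, case_c_center below 0.032 m and angle between each of case_b_center, case_c_center's own z axis and vertical below 0.12 rad and x of case_b_center in the frame of mat between -0.085 and 0.085 m and y of case_b_center in the frame of mat between -0.23 and 0.23 m and x of case_c_center in the frame of mat between -0.085 and 0.085 m and y of case_c_center in the frame of mat between -0.23 and 0.23 m) or (distance between ball_center and case_b_center below 0.045 m and height (world z) of case_b_center between 0.055 and 0.35 m and horizontal distance between case_b_center and frame_mid below 0.04 m and angle between case_b_center's own z axis and vertical below 0.2 rad and linear speed of case_b below 0.03 m/s and contact force between case_b and the fingers above 1 N and height (world z) of each of case_a_center, case_c_center below 0.032 m and angle between each of case_a_center, case_c_center's own z axis and vertical below 0.12 rad and x of case_a_center in the frame of mat between -0.085 and 0.085 m and y of case_a_center in the frame of mat between -0.23 and 0.23 m and x of case_c_center in the frame of mat between -0.085 and 0.085 m and y of case_c_center in the frame of mat between -0.23 and 0.23 m) or (distance between ball_center and case_c_center below 0.045 m and height (world z) of case_c_center between 0.055 and 0.35 m and horizontal distance between case_c_center and frame_mid below 0.04 m and angle between case_c_center's own z axis and vertical below 0.2 rad and linear speed of case_c below 0.03 m/s and contact force between case_c and the fingers above 1 N and height (world z) of each of case_a_center, case_b_center below 0.032 m and angle between each of case_a_center, case_b_center's own z axis and vertical below 0.12 rad and x of case_a_center in the frame of mat between -0.085 and 0.085 m and y of case_a_center in the frame of mat between -0.23 and 0.23 m and x of case_b_center in the frame of mat between -0.085 and 0.085 m and y of case_b_center in the frame of mat between -0.23 and 0.23 m))); the arm keeps its last pose, push and grip.
It fails at once if the cup is knocked or shifted (distance of cup from where it was at the start of the episode above 0.03 m or angle between cup's own z axis and vertical above 0.4 rad).
It fails at once if the fox is knocked or shifted (distance of fox from where it was at the start of the episode above 0.03 m or angle between fox's own z axis and vertical above 0.4 rad).
It fails at once if the punch is knocked or shifted (distance of punch from where it was at the start of the episode above 0.03 m or angle between punch's own z axis and vertical above 0.4 rad).
It fails at once if the bamboo block is knocked or shifted (distance of holding_block from where it was at the start of the episode above 0.03 m or angle between holding_block's own z axis and vertical above 0.4 rad).
It also fails if it takes over 72 s, if anything falls off the work surface, if the arm or the gripper's body presses on something with over 40 N, if the wrist force passes 120 N, or if a joint passes its speed limit or range.

ROBOT

A 6-joint arm with a two-finger parallel gripper is mounted at the origin on the work surface. World frame = base frame: x ahead of the robot, y to its left, z up, the work surface at z = 0. Lengths are in mm, angles in rad, forces in N, time in s.
With the tool pointing down it reaches from about 325 to 875 mm from the base axis. Payload 4.4 kg.
Tool frame: the origin (TCP) lies on the centre line of the jaws, within the pads' length; the fingertips stand ahead of it and the grasp point (between the pads) lies 6 mm ahead of it (ctrl.tcp_to_tips is the z of the fingertips in the tool frame, in mm); z points along the fingers, y is the line along which they close (so a half turn about z gives the same grasp; the last joint's range is limited). The gripper opens to 85 mm and grips with 20 to 120 N. Pads are 22 mm wide; open, the fingers measure 114 mm over their backs; the gripper's body (76 mm by 85 mm) begins 54 mm behind the grasp point. The pads swing forward as they close: fully open they stand 13 mm farther back than shut.
Start: joints at [1.125, 0.207, 1.542, -0, 1.393, -0.15], TCP at [167.075, 550.194, 256.282] pointing down, gripper open.
Joint ranges: [-2.73, 2.73], [-0.86, 2.22], [0.23, 2.46], [-1.11, 4.25], [0.08, 2.63], [-2.82, 2.82]. Speed limits (rad/s): [2.79, 2.79, 3.14, 3.14, 3.14, 3.14].

INTERFACE

Orientations are given as a 3x3 rotation matrix whose columns are the frame's x, y, z axes.
In Python, from plant import ctrl, sensors, optics gives the robot as it stands. Calls block until the motion is done:
- ctrl.move_ptp(position, orientation): joint-space move of the TCP to a pose.
- ctrl.move_l(position, rot=None, vel=150, threshold=None): straight line of the TCP; rot=None keeps the orientation; vel is the mean speed in mm/s. With threshold (N) it stops when the force on the tool has changed by that much, and returns True; else False.
- ctrl.set_joints(angles): joint-space move.
- ctrl.gripper_to(opening, force=None): finger opening in mm; force is the grip in N (None keeps the last); returns when the fingers have stopped.
- ctrl.hold(seconds).
- ctrl.solve_ik(position, orientation): joint angles nearest the present ones, or None.
- sensors.read_state(): the state.
- optics.grab_frame(name): name is "scene" or "top"; returns (picture, depth): 480x640x3 uint8, red, green, blue; 480x640 float32, mm along the optical axis (not along the pixel's ray), 0 where there is no reading.
- optics.camera_params(name): a dict with "mtx" (3x3 intrinsics, pixels), "R" (3x3) and "t" (3): a world point X has camera coordinates R X + t. Camera axes: x right, y down, z forward; pixel columns grow to the right and rows downward; lengths in mm; the calibration is good to about 2 mm. A picture is of the moment at which its call begins. camera_params takes no time and is no camera call.
A pose or a line that the arm cannot do raises ctrl.MotionError and nothing moves.
- ctrl.finish_job(): hands the job in; it is judged then, once.
The state is a dict: "t": time; "q": joint angles; "qvel": joint speeds; "tau": joint torques, N m; "eef_pos": TCP position; "eef_rot": TCP orientation; "force": force on the tool from outside, world axes, zero at the start; "wrist_torque": the same for the moment, N m; "grip_width": finger opening in mm; "grasp_force": force on a finger pad.
Only numpy, scipy, OpenCV 4.12 (cv2) and the standard library are available. Lean on these libraries where they do the work, as an engineer would, in place of code of your own. Each camera call takes 0.05 s, during which the arm holds its last target. There are 200 camera calls.

## Working session

There is one attempt and no reset: what is moved stays moved. The work goes in short steps, each a Python script; the robot and the scene stay as the last script left them, time stands still between calls to the robot, and variables do not carry over. Pictures are saved under pics/ and viewed, at most 10 in all, crops included, and the job is handed in when it is done.

```bash
mkdir -p pics; ls; python3 - <<'E'
from plant import ctrl,sensors,optics
import cv2,numpy as np
for n in ("scene","top"):
    p,d=optics.grab_frame(n); cv2.imwrite(f"pics/{n}0.png",p[:,:,::-1]); np.savez(f"{n}0.npz",p=p,d=d)
    c=optics.camera_params(n); print(n,c["mtx"].round(1).tolist(),(-c["R"].T@c["t"]).round(0),c["R"].round(2).tolist(),(d>0).mean())
s=sensors.read_state(); print(s["t"],s["force"],s["eef_rot"],ctrl.tcp_to_tips)
E
```

```text
pics
scene [[504.0, 0.0, 319.1], [0.0, 504.0, 243.4], [0.0, 0.0, 1.0]] [1089.  -82.  857.] [[0.17, 0.99, -0.01], [0.8, -0.14, -0.58], [-0.57, 0.09, -0.81]] 0.996025390625
top [[489.0, 0.0, 319.5], [0.0, 489.0, 244.4], [0.0, 0.0, 1.0]] [ 293.    2. 1249.] [[-0.03, -1.0, -0.01], [-0.98, 0.03, -0.18], [0.18, 0.01, -0.98]] 0.9958723958333333
0.1 [0.34765788 0.10017078 0.90470228] [[-9.56864675e-01  2.90532482e-01 -9.32642543e-04]
 [ 2.90533781e-01  9.56862844e-01 -1.90265942e-03]
 [ 3.39626630e-04 -2.09155176e-03 -9.99997755e-01]] 25.0
```

View pics/scene0.png

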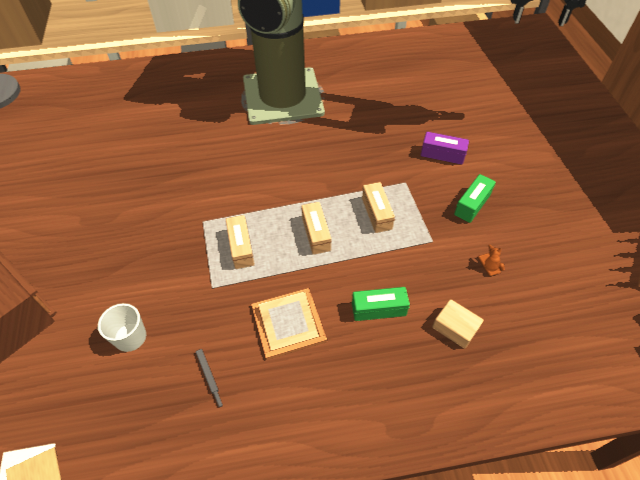

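View pics/top0.png

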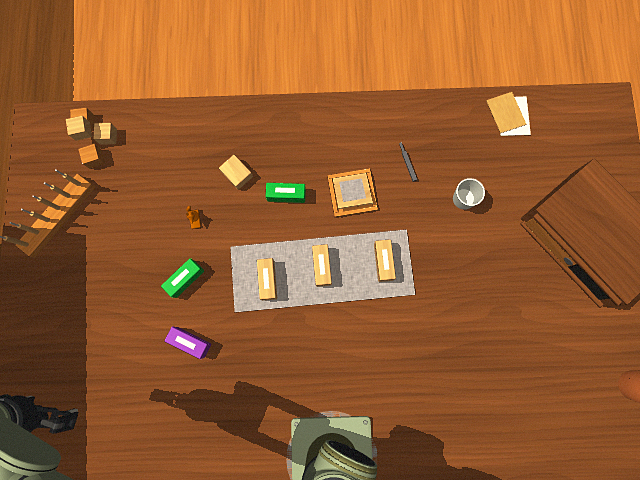

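The top view shows three bare-wood cases on the mat, at (266,279), (321,265) and (385,261). These match the description. The look-alikes are green at (285,191) and (181,278) and purple at (187,342), and I'll leave those alone. The frame and plate are at (352,192), cup (469,194), punch (408,161), block (236,171), fox (194,217).

```bash
cat > geo.py <<'E'
import numpy as np,cv2
from plant import optics
def cloud(n,d):
    c=optics.camera_params(n); v,u=np.mgrid[:480,:640]
    r=np.stack([u,v,np.ones_like(u)],-1)@np.linalg.inv(c["mtx"]).T*d[...,None]
    return (r-c["t"])@c["R"]
def blobs(n,mask,P,amin=60):
    k,l,s,_=cv2.connectedComponentsWithStats(mask.astype(np.uint8))
    out=[]
    for i in range(1,k):
        if s[i,4]<amin: continue
        q=P[l==i]; out.append((q,cv2.minAreaRect(q[:,:2].astype(np.float32)),s[i]))
    return out
E
python3 - <<'E'
from geo import *
for n in("top","scene"):
    f=np.load(n+"0.npz"); P=cloud(n,f["d"]); X,Y,Z=P[...,0],P[...,1],P[...,2]
    reg=(X>250)&(X<900)&(abs(Y)<450)
    print(n,"table z",np.median(Z[reg]))
    for lo,hi in((40,60),(6,40)):
      for q,r,s in blobs(n,reg&(Z>lo)&(Z<hi)&(f["d"]>0),P):
        print(lo,"px",s[:4],"c",np.round(r[0]),"size",np.round(r[1]),"ang",round(r[2],1),"z",np.percentile(q[:,2],[5,50,95]).round(1))
    hsv=cv2.cvtColor(f["p"],cv2.COLOR_RGB2HSV)
    m=(hsv[...,1]<60)&(hsv[...,2]>90)&reg&(abs(Z)<15)
    for q,r,s in blobs(n,m,P,400): print("grey",s[:4],np.round(r[0]),np.round(r[1]),round(r[2],1),np.median(q[:,2]))
    m=reg&(hsv[...,1]<50)&(hsv[...,2]>200)&(Z>40)&(Z<60)
    for q,r,s in blobs(n,m,P,20): print("label",s[:4],np.round(r[0]),np.round(r[1]),round(r[2],1))
E
python3 - <<'E'
import cv2
a=cv2.imread('pics/top0.png')[130:320,220:430];b=cv2.imread('pics/scene0.png')[180:370,200:440]
cv2.imwrite('pics/crop0.png',cv2.hconcat([cv2.resize(a,(400,362),interpolation=2),cv2.resize(b,(400,362),interpolation=2)]))
E
```

```text
top table z 1.8963374381525546
40 px [459 180  24  24] c [ 643. -377.] size [62. 37.] ang 41.9 z [41.  50.7 59.2]
40 px [265 183  40  17] c [658.  98.] size [100.  42.] ang 85.8 z [43.2 46.9 51. ]
40 px [186 211  10  13] c [597. 339.] size [20. 31.] ang 70.2 z [42.9 51.9 57.4]
40 px [375 239  21  42] c [ 471. -148.] size [101.  41.] ang 4.1 z [45.9 50.7 55. ]
40 px [312 244  20  42] c [464.  11.] size [100.  40.] ang 3.9 z [46.8 50.9 55. ]
40 px [161 259  40  38] c [443. 361.] size [ 41. 100.] ang 42.9 z [42.4 46.7 50.8]
40 px [257 258  19  42] c [433. 149.] size [100.  41.] ang 3.8 z [46.  50.8 55.3]
40 px [165 327  43  30] c [284. 346.] size [101.  41.] ang 63.0 z [42.7 46.6 51. ]
6 px [399 142  18  40] c [ 739. -225.] size [113.  18.] ang 18.6 z [ 6.4 12.4 16.5]
6 px [219 155  34  35] c [723. 229.] size [77. 64.] ang 45.4 z [13.1 36.  39.2]
6 px [328 168  50  50] c [657. -72.] size [120. 122.] ang 7.1 z [ 8.9 17.7 31.6]
6 px [458 184  22  20] c [ 638. -375.] size [55. 40.] ang 25.3 z [ 6.5 15.7 37.3]
6 px [453 192  18  18] c [ 619. -350.] size [56. 20.] ang 38.4 z [ 8.7 23.1 37.7]
[... 2821 characters left out ...]
g 41.2 z [12.4 35.8 38.6]
6 px [107 313  31  26] c [ 619. -376.] size [28. 57.] ang 35.1 z [ 6.6 23.4 38.3]
6 px [113 324  33  27] c [ 652. -354.] size [25. 60.] ang 31.4 z [ 7.9 24.  38.4]
6 px [196 349  27  58] c [ 740. -224.] size [113.  12.] ang 17.1 z [ 8.1 11.5 14.5]
grey [203 183 229 105] [456.  11.] [173. 460.] 3.9 4.374700404733301
label [435 137  23   7] [283. 347.] [51. 17.] 64.9
label [470 183  16  16] [444. 363.] [14. 51.] 43.6
label [372 191  13  19] [433. 150.] [52. 15.] 2.8
label [310 211  12  20] [464.  11.] [52. 14.] 4.0
label [233 225  10  20] [ 472. -147.] [52. 13.] 3.7
label [367 294  28   8] [659.  99.] [51. 14.] 85.4
label [102 307  22  30] [ 622. -386.] [18. 53.] 60.3
```

View pics/crop0.png

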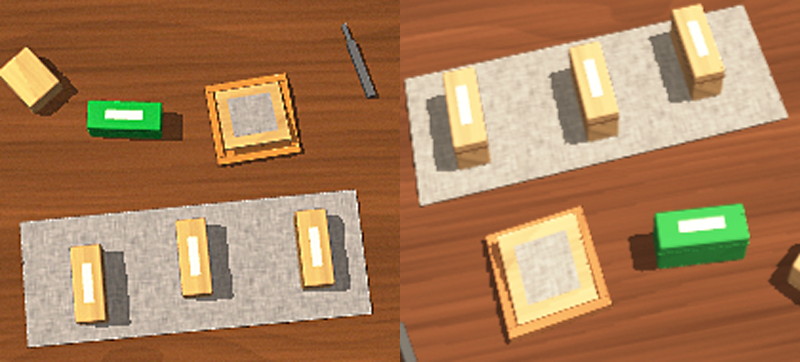

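The enlarged crop confirms the target cases are the three bare-wood ones on the mat. The plate's raised near edge faces the robot. Sizes and heights check out: cases 100x40 with tops at about 50 mm, frame about 115 mm. Next I press the plate.

```bash
cat > rob.py <<'E'
import numpy as np
from scipy.spatial.transform import Rotation as Ro
from plant import ctrl,sensors
CASES=[(434,149.5),(465,11.5),(472.5,-147)]; YAW=np.radians(3.8)
FR=np.array([658.5,-73.5]); FYAW=np.radians(7.4)
def down(yaw,pitch=0):
    c,s=np.cos(yaw),np.sin(yaw)
    R=np.array([[-c,-s,0],[-s,c,0],[0,0,-1.]])
    return Ro.from_rotvec(pitch*np.array([-s,c,0])).as_matrix()@R
def st():
    s=sensors.read_state(); return s
E
python3 - <<'E'
from rob import *
R=down(FYAW); p=FR-31*np.array([np.cos(FYAW),np.sin(FYAW)])
ctrl.gripper_to(0)
ctrl.move_ptp([*p,90],R)
s=st(); print(s["t"],s["eef_pos"],s["force"],s["grip_width"])
hit=ctrl.move_l([*p,25+7],vel=30,threshold=18)
ctrl.hold(0.3); s=st(); print(hit,s["t"],s["eef_pos"],s["force"])
ctrl.move_l([*p,120],vel=150)
from geo import *
P=[]
p_,d=optics.grab_frame("top"); cv2.imwrite("pics/t1.png",p_[:,:,::-1])
C=cloud("top",d); c,s_=np.cos(FYAW),np.sin(FYAW)
u=(C[...,0]-FR[0])*c+(C[...,1]-FR[1])*s_; v=-(C[...,0]-FR[0])*s_+(C[...,1]-FR[1])*c
for a,b in((-42,-30),(-15,0),(15,30),(32,42)):
  for e in ((-42,-25),(25,42)):
    m=(u>a)&(u<b)&(v>e[0])&(v<e[1]); print(a,e,np.median(C[m][:,2]).round(1))
print(st()["t"])
E
```

```text
3.6667 [627.93163825 -76.57910795  90.23454959] [ 0.21160906 -0.82580377  0.04533614] 0.23696488282892833
True 5.5917 [627.48314802 -77.58243056  36.99402487] [-0.62924173 -0.40017725  4.73102568]
-42 (-42, -25) 448.8
-42 (25, 42) 441.8
-15 (-42, -25) 435.8
-15 (25, 42) 449.4
15 (-42, -25) nan
15 (25, 42) 438.6
32 (-42, -25) nan
32 (25, 42) 14.2
6.35
  return _methods._mean(a, axis=axis, dtype=dtype,
  ret = ret.dtype.type(ret / rcount)
```

The press stopped firmly with the tips at z = 12.0, which is rim height, so the plate is level. I'll confirm that once the arm is out of the way. Now I test the first case, nearest in the +y direction.

```bash
cat >> rob.py <<'E'
def grab(i):
    x,y=CASES[i]; R=down(YAW)
    ctrl.move_ptp([x,y,160],R); ctrl.gripper_to(70,60); ctrl.move_l([x,y,37],vel=150)
    ctrl.gripper_to(30,60); s=st(); print("grip",s["grip_width"],s["grasp_force"],s["eef_pos"])
    ctrl.move_l([x,y,157],vel=120)
def rock(i,a=0.35,n=2):
    x,y=CASES[i]; ey=np.array([-np.sin(YAW),np.cos(YAW),0]); g=np.array([x,y,151.])
    for k in range(n):
        for sg in(1,-1):
            R=down(YAW,sg*a); ctrl.move_l(g-6*R[:,2],R,vel=40); ctrl.hold(0.5)
            m=[(lambda s:np.r_[s["force"],10*ey@s["wrist_torque"]])(st()) for _ in [ctrl.hold(0.05) for _ in range(6)]]
            s=st(); print("tilt",sg,np.mean(m,0).round(2),"my*10 sd",np.std(m,0)[3].round(3),s["t"],s["grip_width"])
    ctrl.move_l([x,y,157],down(YAW),vel=40)
def put(i):
    x,y=CASES[i]; ctrl.move_l([x,y,45],vel=150); print("touch",ctrl.move_l([x,y,34],vel=30,threshold=6),st()["eef_pos"])
    ctrl.gripper_to(70); ctrl.move_l([x,y,160],vel=180)
E
python3 - <<'E'
from rob import *
from geo import *
grab(0)
p_,d=optics.grab_frame("top"); cv2.imwrite("pics/t2.png",p_[:,:,::-1])
C=cloud("top",d); c,s_=np.cos(FYAW),np.sin(FYAW)
u=(C[...,0]-FR[0])*c+(C[...,1]-FR[1])*s_; v=-(C[...,0]-FR[0])*s_+(C[...,1]-FR[1])*c
for a,b in((-42,-30),(-15,0),(15,30),(32,42)):
    m=(u>a)&(u<b)&(abs(v)<40); print(a,np.median(C[m][:,2]).round(1))
rock(0)
E
```

```text
grip 39.70420982438737 61.34484350681305 [435.16550336 149.59622678  38.16241443]
-42 13.4
-15 13.2
15 13.7
32 12.9
tilt 1 [ 0.2  -0.61 -2.62 -3.1 ] my*10 sd 0.0 12.0083 39.39292376872673
tilt -1 [-0.24 -0.81 -2.3   3.61] my*10 sd 0.0 13.6583 39.15219888799917
tilt 1 [-0.06 -0.08 -2.65 -3.17] my*10 sd 0.0 15.3083 39.28252277320911
tilt -1 [ 0.57  0.93 -2.34  3.22] my*10 sd 0.0 16.9583 39.23615674959167
```

The plate reads level, with heights of 13 to 14 mm across all samples. The moment swing here is mostly the tilt's own gravity term, so I'll also measure at a small tilt. There a packed case's swing shrinks, while a ball's stays about 0.08 N m.

```bash
cat >> rob.py <<'E'
def small(i):
    x,y=CASES[i]; ey=np.array([-np.sin(YAW),np.cos(YAW),0]); g=np.array([x,y,151.]); out=[]
    for sg in(1,-1,1,-1):
        for a,v in((0.3,50),(0.05,50)):
            R=down(YAW,sg*a); ctrl.move_l(g-6*R[:,2],R,vel=v); ctrl.hold(0.3)
        m=[]
        for _ in range(8): ctrl.hold(0.04); m.append(ey@st()["wrist_torque"])
        out.append(np.mean(m)); print("sg",sg,"my",np.round(np.mean(m),4),"sd",np.std(m).round(4))
    print("swing",np.mean(out[::2])-np.mean(out[1::2]),st()["t"])
    ctrl.move_l([x,y,157],down(YAW),vel=60)
E
python3 - <<'E'
from rob import *
small(0); put(0); grab(1); small(1)
E
```

```text
sg 1 my -0.0511 sd 0.016
sg -1 my 0.0317 sd 0.0372
sg 1 my -0.0414 sd 0.031
sg -1 my 0.0352 sd 0.0289
swing -0.07972791116166905 24.7417
touch True [435.48003773 149.86427393  38.06075245]
grip 39.4585791202554 61.34069502353668 [466.15558641  11.21446175  38.18339889]
sg 1 my -0.02 sd 0.0402
sg -1 my 0.05 sd 0.025
sg 1 my -0.0483 sd 0.0292
sg -1 my 0.0309 sd 0.021
swing -0.07461329709926173 38.0833
```

Cases 0 and 1 both swing about -0.077 N m, which is the pure tilt term, so both are silent. I put case 1 back and test case 2.

```bash
python3 - <<'E'
from rob import *
put(1); grab(2); small(2)
from geo import *
p_,d=optics.grab_frame("top"); cv2.imwrite("pics/t3.png",p_[:,:,::-1]); print(st()["t"])
C=cloud("top",d);X,Y,Z=C[...,0],C[...,1],C[...,2]
for q,r,s in blobs("top",(X>380)&(X<530)&(abs(Y)<230)&(Z>40)&(Z<60),C): print(np.round(r[0]),np.round(r[1]),r[2],np.median(q[:,2]))
E
```

```text
touch True [466.50363185  11.15155586  38.12676473]
grip 39.37431871683986 61.67232245206833 [ 473.58545067 -147.62200335   38.2205958 ]
sg 1 my -0.0093 sd 0.0267
sg -1 my 0.011 sd 0.0325
sg 1 my -0.0153 sd 0.0153
sg -1 my -0.0047 sd 0.039
swing -0.015389280107691654 51.475
51.775
[464.  11.] [100.  40.] 4.101318359375 51.07051821540321
[434. 150.] [101.  41.] 3.8499257564544678 50.764370242452586
```

Case 2 swings -0.015 N m against -0.077 for the others. The +0.06 difference is the ball, so this is the rattler, and both silent cases stand upright on the mat. Now I carry it over the plate.

```bash
python3 - <<'E'
from rob import *
ctrl.move_l([*FR,140],down(FYAW),vel=130); ctrl.hold(0.6)
s=st(); print(s["t"],s["eef_pos"],s["grip_width"],s["grasp_force"],np.abs(s["qvel"]).max())
from plant import optics
import cv2
p,_=optics.grab_frame("scene"); cv2.imwrite("pics/s4.png",p[:,:,::-1])
E
```

```text
54.0667 [658.49099815 -73.49250285 140.01002302] 39.179169284975806 63.68053525686264 0.0030017770114474773
```

View pics/s4.png

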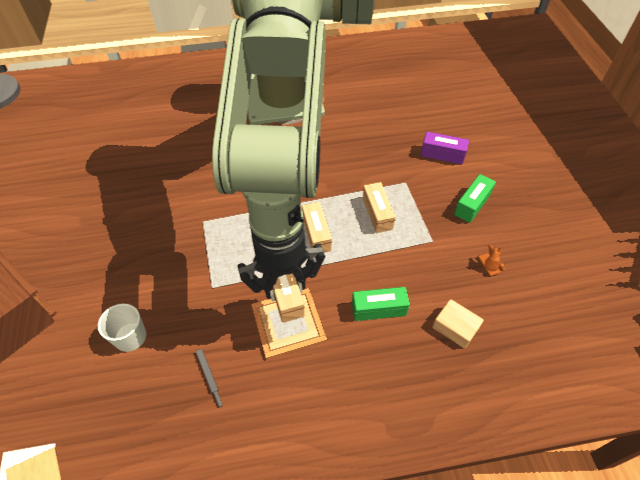

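The picture shows the case held level above the plate at (290,300). The two silent cases stand on the mat at (316,227) and (378,207), and the cup, fox, punch and block are where they were.

```bash
python3 -c "
from plant import ctrl
print(ctrl.finish_job())"
```

```text
the job is handed in; nothing more can be done
None
```

The job is handed in at about 54 s of the 72 s allowed: the plate is level, both silent cases are back upright on the mat, and the rattling case (the one that stood at the mat's −y end) is held still above the middle of the plate; no verdict was returned.

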